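# Stack a harmonica reed-plate sandwich in the squaring clamp

### The arm

A 6-joint arm with a two-finger parallel gripper is mounted at the origin on the work surface. World frame = base frame: x ahead of the robot, y to its left, z up, the work surface at z = 0. Lengths are in m, angles in rad, forces in N, time in s.
With the tool pointing down it reaches from about 0.3 to 0.875 m from the base axis. Payload 6.4 kg.
Tool frame: the origin (TCP) lies at the very end of the fingers, on their centre line; the grasp point (between the pads) lies 19 mm behind it; z points along the fingers, y is the line along which they close (so a half turn about z gives the same grasp; the last joint's range is limited). The gripper opens to 85 mm and grips with 20 to 120 N. Pads are 22 mm wide; open, the fingers measure 114 mm over their backs; the gripper's body (76 mm by 85 mm) begins 54 mm behind the grasp point. The pads swing forward as they close: fully open they stand 13 mm farther back than shut.
Start: joints at [-1.427, 0.181, 1.607, -0, 1.354, -0.206], TCP at [0.197, -0.54, 0.231] pointing down, gripper open.
Joint ranges: [-2.99, 2.99], [-0.89, 2.07], [0.3, 2.58], [-1.14, 4.28], [0, 2.63], [-3.12, 3.12]. Speed limits (rad/s): [2.57, 2.57, 3.01, 3.14, 3.14, 3.14].

### API

Orientations are given as a unit quaternion [w, x, y, z].
In Python, from bench import * gives the robot as it stands. The module is installed in compiled form; this text tells all that it offers.
- The arm moves only by the tool arm_command, never from a script. Its arguments are lists of equal length, an entry for each row: "dp": the shift along the tool's x, y, z in units of 0.25 m (1.0 is 0.25 m), a list of three; "turn": the turn, a rotation vector about the tool's x, y, z in units of 30 degrees (1.0 is 30 degrees), a list of three; "jaw": the opening, from 0 (shut) to 1 (fully open). A call has 1 to 5 rows; each row is the pose to reach, as a shift and turn from the pose commanded when the call began, along the tool's axes at that moment; what a row does not reach only later rows make up. A row lasts 1/8 s, in which the tool goes at most 62.5 mm and 10.7 degrees, less where a joint would pass 70% of its speed; a pose out of reach is approached as far as the arm can. A call with a number of a shift or a turn outside -1 to 1 is refused whole. A call with a gripper value outside its range is refused whole. The fingers move at their own pace and stop on an object; the grip force is fixed at half the most. Time passes only in rows, so rows that repeat a pose let the fingers close. It gives the time, the measured TCP pose, the force, the opening and the grip force at its end, in the units of the state.
- get_obs(): the state, without advancing time (a new reading comes with each control period).
- camera(name): name is "scene" or "side" or "wrist"; returns the picture (480x640x3 uint8, blue, green, red); there is no depth.
- get_calibration(name): a dict with "camera_matrix" (3x3 intrinsics, pixels), "R" (3x3) and "t" (3): a world point X has camera coordinates R X + t; the wrist camera has in their place "mount" (4x4, takes a point from camera to tool coordinates, whose origin is the TCP and whose axes are the flange's). Camera axes: x right, y down, z forward; pixel columns grow to the right and rows downward; lengths in m; the calibration is good to about 2 mm. A picture is of the moment at which its call begins: read the wrist's pose just before it. get_calibration takes no time and is no camera call.
- hand_in(): hands the job in; it is judged then, once.
The state is a dict: "time_s": time; "q": joint angles; "dq": joint speeds; "joint_efforts": joint torques, N m; "eef_pos": TCP position; "eef_rot": TCP orientation; "wrist_force": force on the tool from outside, world axes, zero at the start; "torque": the same for the moment, N m; "opening": opening from 0.0 (shut) to 1.0 (fully open); "grasp_force": force on a finger pad.
Only numpy, scipy, OpenCV 4.12 (cv2) and the standard library are available. Lean on these libraries where they do the work, as an engineer would, in place of code of your own. Each camera call takes 0.05 s, during which the arm holds its last target. There are 200 camera calls.

### The job

Build up the harmonica in the open aluminium clamp: lay the wide brass reed plate flat on the clamp's bed midway between the jaws, then the cherrywood comb on it, then the narrow brass reed plate, and last the green plate block on top as a weight. Each piece lies flat, lengthwise along the clamp and centred on the one beneath it. Set the pieces down rather than dropping them, let go of each before fetching the next, and leave the other things on the bench where they lie.

Things in the scene. Friction and masses are not known exactly. Their poses are not given: they have to be found in the camera images.
- wide_plate: The wider and longer of two dull brass reed plates: a flat plate 104 x 34 x 6 mm (length, width, thickness) with ten cross slots, 0.16 kg. Origin: centre of its underside; x along its length, y across its width, z up. Loose, lies flat on the bench (bench top z = 0).
- comb: Cherrywood harmonica comb, 96 x 28 x 14 mm, reddish brown, with ten cells between teeth along one long side, 0.03 kg. Origin: centre of its underside; x along its length, y across its width, z up. Loose, lies flat on the bench (bench top z = 0).
- narrow_plate: The narrower and shorter of two dull brass reed plates: a flat plate 90 x 20 x 6 mm with ten cross slots, 0.085 kg. Origin: centre of its underside; x along its length, y across its width, z up. Loose, lies flat on the bench (bench top z = 0).
- block: Green anodised aluminium plate block, 60 x 30 x 25 mm, two dark screw holes in its top, 0.12 kg. Origin: centre of its underside; x along its length, y across its width, z up. Loose, lies flat on the bench (bench top z = 0).
- clamp: Cast aluminium clamp fixed to the bench, open above and at both long sides. Bed: slab 60 mm wide, top 12 mm above the bench. On it two jaws 44 mm wide, tops at 40 mm, inner faces at x = -62 and +62 mm. Beyond the +x jaw an end post (46 mm high) and knurled screw head, out to x = +112 mm; other end x = -76 mm. Origin: at bench height, midway between the jaws; x jaw to jaw, z up.
- cover: Steel harmonica cover plate with a raised middle, 100 x 30 x 11 mm. Bystander. Loose; origin under its centre, x along its length.
- rivet_jar: Small amber jar with a metal cap, 40 mm across, 45 mm high. Bystander. Loose; origin under its centre.
- loupe: Black watchmaker's eyepiece, 38 mm across, 32 mm high. Bystander. Loose; origin under its centre.
- file: Steel round file with a wooden handle, 219 mm long, up to 20 mm high, lying towards the far side of the bench. Bystander. Loose; origin on the bench near its middle, x along its length to the tip.
- screwdriver: Screwdriver, about 160 mm long, under 35 mm high, lying towards the far side of the bench. Bystander. Loose; x along its length to the tip.
There are look-alikes about, which are no part of the job. Several things have the shape of the block; the one meant has the colours described above.

How it is judged:
By the outcome, as a careful person would: the job done as asked, in the order asked, and still so for the second after the job is handed in, with the robot touching nothing.
It also fails if it takes over 106 s, if anything falls off the work surface, if the arm or the gripper's body presses on something with over 40 N, if the wrist force passes 120 N, or if a joint passes its speed limit or range.

## Working session

There is one attempt and no reset: what is moved stays moved. The work goes in short steps, Python scripts to look and compute and a tool call to move; the robot and the scene stay as the last step left them, time stands still between calls to the robot, and variables do not carry over. Pictures are saved under pics/ and viewed, at most 14 in all, crops included, and the job is handed in when it is done.

Besides the shell and the picture viewer there is one more tool, called as a command line: name --argument value ..., lists and objects as JSON in quotes. arm_command: Moves the arm, as the interface text tells. Its arguments: {"type":"object","properties":{"dp":{"type":"array"},"turn":{"type":"array"},"jaw":{"type":"array"}},"required":["dp","turn","jaw"]}

```bash
mkdir -p pics; python3 - <<'E'
from bench import *
import cv2,numpy as np
print(get_obs())
for n in("scene","side","wrist"):
    im=camera(n); cv2.imwrite(f"pics/{n}0.png",im)
    c=get_calibration(n); print(n,{k:np.round(v,4).tolist() for k,v in c.items()})
E
```

```text
{'time_s': 0.0, 'q': array([-1.42729654e+00,  1.81537750e-01,  1.60800408e+00, -7.45749026e-06,
        1.35380305e+00, -2.06286533e-01]), 'dq': array([ 2.78573265e-04,  5.56863153e-04, -1.64984822e-03,  2.71622353e-05,
        3.20767810e-04, -3.70962426e-04]), 'joint_efforts': array([ 4.63875142e-05, -4.44882059e+01, -3.51334155e+01, -3.31543806e-04,
        9.23237996e-03, -1.10230323e-05]), 'eef_pos': array([ 0.19699169, -0.53961564,  0.2303879 ]), 'eef_rot': array([-8.75799259e-04,  9.84744617e-01,  1.74003657e-01,  2.38609347e-05]), 'wrist_force': array([-0.95352392, -0.20629017,  0.5398488 ]), 'torque': array([-0.02745236,  0.01536263,  0.01433245]), 'grasp_force': 0.0, 'opening': 1.0006970201841616}
scene {'camera_matrix': [[515.7683, 0.0, 324.1097], [0.0, 515.7683, 243.0817], [0.0, 0.0, 1.0]], 'R': [[-0.6995, 0.7143, -0.0213], [0.5339, 0.5026, -0.68], [-0.475, -0.487, -0.7329]], 't': [0.3807, -0.3103, 1.5526]}
side {'camera_matrix': [[584.0208, 0.0, 320.5419], [0.0, 584.0208, 235.0265], [0.0, 0.0, 1.0]], 'R': [[0.9904, -0.1379, -0.0138], [-0.1146, -0.7594, -0.6405], [0.0778, 0.6359, -0.7679]], 't': [-0.5706, 0.1293, 1.2491]}
wrist {'camera_matrix': [[372.6978, 0.0, 317.0068], [0.0, 372.6978, 239.8155], [0.0, 0.0, 1.0]], 'mount': [[0.0009, -0.9643, -0.265, 0.067], [1.0, 0.0004, 0.0019, -0.0009], [-0.0018, -0.265, 0.9643, -0.1431], [0.0, 0.0, 0.0, 1.0]]}
```

View pics/scene0.png

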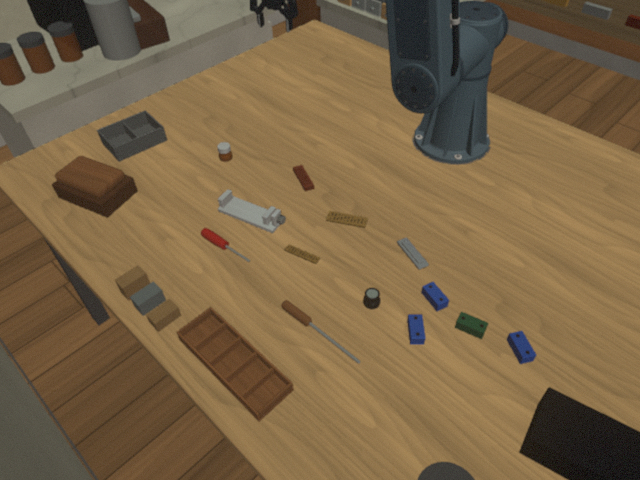

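View pics/side0.png

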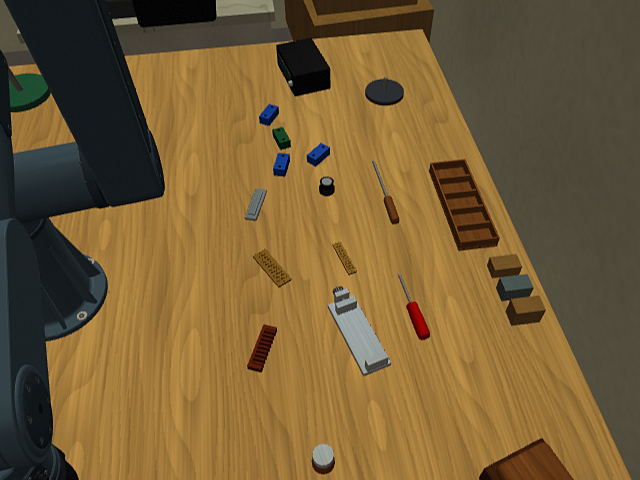

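The scene view shows wide plate at (347,219), comb (303,178), narrow plate (302,254), green block (472,325) and clamp (250,211). In the side view these are at (272,268), (262,348), (344,258), (281,138) and (358,335).

```bash
cat > h.py <<'E'
from bench import *
import cv2,numpy as np
from scipy.spatial.transform import Rotation as Ro
def tool(o=None):
    o=o or get_obs(); q=o["eef_rot"]; return Ro.from_quat([q[1],q[2],q[3],q[0]]).as_matrix(),np.array(o["eef_pos"])
def cam(n,o=None):
    c=get_calibration(n);K=np.array(c["camera_matrix"])
    if n=="wrist":
        R,p=tool(o);M=np.array(c["mount"]);return K,R@M[:3,:3],R@M[:3,3]+p
    R=np.array(c["R"]);return K,R.T,-R.T@np.array(c["t"])
def cast(C,uv,z):
    K,R,p=C;uv=np.atleast_2d(uv).astype(float)
    d=np.c_[uv,np.ones(len(uv))]@np.linalg.inv(K).T@R.T
    return (p+d*((z-p[2])/d[:,2])[:,None])[:,:2]
def rect(pts):
    (x,y),(w,h),a=cv2.minAreaRect(pts.astype(np.float32))
    if h>w:w,h,a=h,w,a+90
    return np.round([x,y,w,h,(a+90)%180-90],4)
def find(n,im,C,lo,hi,z,roi=None,amin=60,k=5):
    m=cv2.inRange(cv2.cvtColor(im,cv2.COLOR_BGR2HSV),lo,hi)
    if roi: 
        mm=np.zeros_like(m);x0,y0,x1,y1=roi;mm[y0:y1,x0:x1]=255;m&=mm
    m=cv2.morphologyEx(m,cv2.MORPH_CLOSE,np.ones((k,k)))
    cs,_=cv2.findContours(m,cv2.RETR_EXTERNAL,cv2.CHAIN_APPROX_NONE)
    return [(rect(cast(C,c[:,0,:],z)),c[:,0,:].mean(0).round(),cv2.contourArea(c)) for c in cs if cv2.contourArea(c)>amin]
E
python3 - <<'E'
from h import *
im=cv2.imread("pics/side0.png");C=cam("side");hsv=cv2.cvtColor(im,cv2.COLOR_BGR2HSV)
for nm,p in dict(wide=(272,268),bg=(300,290),comb=(258,350),narrow=(344,258),block=(281,136),clamp=(360,340)).items(): print(nm,hsv[p[1]-4:p[1]+5:4,p[0]-4:p[0]+5:4].reshape(-1,3).tolist())
for nm,p,z in(("wide",(272,268),.006),("comb",(262,348),.014),("narrow",(344,258),.006),("block",(281,136),.025),("cover",(256,204),.01),("clampA",(340,295),.04),("clampB",(376,362),.04),("bedc",(359,335),.012)):print(nm,cast(C,p,z).round(3))
E
```

```text
wide [[18, 198, 90], [19, 206, 109], [19, 202, 124], [18, 200, 129], [19, 206, 130], [19, 196, 99], [18, 200, 126], [19, 192, 57], [18, 197, 101]]
bg [[18, 159, 164], [19, 162, 157], [18, 162, 161], [18, 161, 166], [18, 160, 158], [18, 161, 155], [18, 160, 163], [18, 162, 156], [18, 162, 148]]
comb [[18, 158, 160], [7, 225, 43], [7, 222, 78], [5, 226, 87], [7, 222, 61], [7, 224, 82], [7, 225, 85], [7, 229, 78], [6, 218, 75]]
narrow [[19, 190, 75], [18, 190, 122], [19, 157, 185], [19, 203, 99], [19, 184, 118], [19, 196, 133], [18, 158, 181], [19, 196, 138], [18, 185, 110]]
block [[68, 170, 69], [70, 170, 69], [48, 122, 86], [70, 177, 69], [70, 167, 67], [69, 166, 72], [74, 234, 12], [69, 170, 72], [68, 171, 82]]
clamp [[85, 17, 165], [90, 16, 164], [84, 16, 164], [87, 15, 166], [80, 14, 162], [84, 15, 169], [78, 16, 163], [81, 15, 165], [80, 14, 163]]
wide [[ 0.469 -0.001]]
comb [[ 0.433 -0.199]]
narrow [[0.629 0.003]]
block [[0.529 0.412]]
cover [[0.447 0.192]]
clampA [[ 0.601 -0.115]]
clampB [[ 0.644 -0.274]]
bedc [[ 0.626 -0.197]]
```

View pics/wrist0.png

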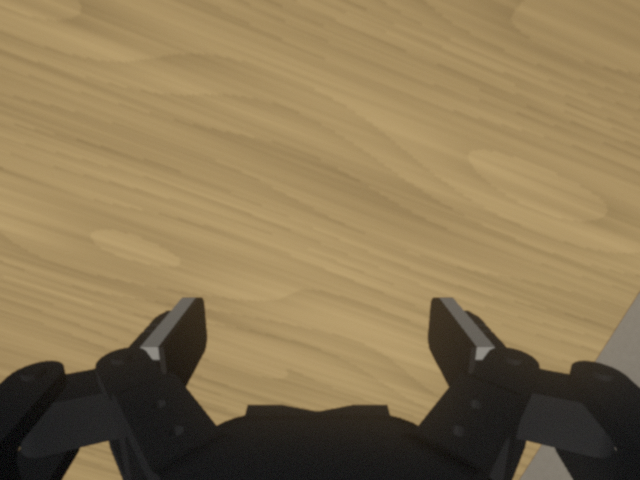

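```bash
cat >> h.py <<'E'
def go(x,y,z,yaw,o=None):
    "print shift/turn in command units to reach TCP xyz, pointing down, tool-x yaw in deg (mod 180)"
    o=o or get_obs();R,p=tool(o)
    cur=np.degrees(np.arctan2(R[1,0],R[0,0])); yaw=cur+(yaw-cur+90)%180-90
    a=np.radians(yaw);T=np.array([[np.cos(a),np.sin(a),0],[np.sin(a),-np.cos(a),0],[0,0,-1]])
    print("t",round(o["time_s"],2),"yaw",cur.round(2),"->",round(yaw,2),"dp",(R.T@(np.array([x,y,z])-p)/.25).round(3),"turn",(Ro.from_matrix(R.T@T).as_rotvec(degrees=True)/30).round(3),"q6",o["q"][5].round(2))
E
python3 - <<'E'
from h import *
im=cv2.imread("pics/side0.png");C=cam("side")
print(find("side",im,C,(10,175,30),(24,255,150),.006,(230,230,370,300)))
print(find("side",im,C,(0,200,30),(12,255,150),.014,(230,300,300,390)))
print(find("side",im,C,(50,90,5),(85,255,150),.025,(250,110,310,160)))
print(find("side",im,C,(40,0,90),(130,45,255),.012,(310,280,400,390)))
go(.52,-.10,.40,20)
E
```

```text
[(array([ 4.67500e-01,  1.60000e-03,  1.06100e-01,  3.52000e-02,
       -6.15333e+01]), array([272., 268.]), 581.0), (array([ 6.294e-01,  4.600e-03,  9.160e-02,  2.110e-02, -7.600e+01]), array([344., 258.]), 272.5)]
[(array([ 4.33000e-01, -1.96800e-01,  9.99000e-02,  3.05000e-02,
        6.64779e+01]), array([262., 348.]), 619.0)]
[(array([ 5.29200e-01,  4.05600e-01,  8.11000e-02,  3.43000e-02,
       -7.71399e+01]), array([281., 138.]), 224.0)]
[(array([ 6.21100e-01, -1.74900e-01,  2.01900e-01,  5.82000e-02,
       -7.46959e+01]), array([355., 326.]), 1843.0)]
t 0.15 yaw 20.04 -> 20.0 dp [ 1.817 -1.211 -0.676] turn [-0.003 -0.001  0.001] q6 -0.21
```

arm_command --dp '[[0.9, -0.6, -0.68], [0.9, -0.6, -0.68], [0.9, -0.6, -0.68], [0.9, -0.6, -0.68], [0.9, -0.6, -0.68]]' --turn '[[0, 0, -0.95], [0, 0, -0.95], [0, 0, -0.95], [0, 0, -0.95], [0, 0, -0.95]]' --jaw '[1, 1, 1, 1, 1]'

```text
time_s: 0.78
eef_pos: [0.3542, -0.3252, 0.3985]
eef_rot: [-0.0, 0.912, 0.411, 0.0]
wrist_force: [0.7, -0.7, -0.5]
opening: 0.999
grasp_force: 0.0
```

arm_command --dp '[[0.55, -0.05, 0], [0.55, -0.05, 0], [0.55, -0.05, 0], [0.55, -0.05, 0]]' --turn '[[0, 0, -0.95], [0, 0, -0.95], [0, 0, -0.95], [0, 0, -0.95]]' --jaw '[1, 1, 1, 1]'

```text
time_s: 1.27
eef_pos: [0.4357, -0.2144, 0.3974]
eef_rot: [-0.0, 0.782, 0.623, -0.0]
wrist_force: [0.6, -0.4, 0.1]
opening: 1.0
grasp_force: 0.0
```

arm_command --dp '[[0.5, 0.22, 0], [0.5, 0.22, 0], [0.5, 0.22, 0], [0.5, 0.22, 0], [0.5, 0.22, 0]]' --turn '[[0, 0, -0.95], [0, 0, -0.95], [0, 0, -0.95], [0, 0, -0.95], [0, 0, -0.95]]' --jaw '[1, 1, 1, 1, 1]'

```text
time_s: 1.9
eef_pos: [0.5163, -0.1074, 0.3974]
eef_rot: [-0.0, 0.607, 0.795, -0.0]
wrist_force: [0.6, 0.3, 0.2]
opening: 0.999
grasp_force: 0.0
```

```bash
python3 - <<'E'
from h import *
o=get_obs();im=camera("wrist");cv2.imwrite("pics/w1.png",im);np.save("o1",o,allow_pickle=True)
C=cam("wrist",o);print(o["eef_pos"])
print("brass",find("w",im,C,(10,175,30),(24,255,150),.006))
print("comb",find("w",im,C,(0,200,30),(12,255,150),.014))
print("clamp",find("w",im,C,(40,0,90),(130,45,255),.012))
go(.52,-.1,.4,105)
E
```

```text
[ 0.51631645 -0.10744206  0.39740547]
brass []
comb []
clamp [(array([ 0.5196, -0.4546,  0.0315,  0.0295, -9.3624]), array([264., 390.]), 218.0), (array([ 0.9899, -0.1391,  0.0627,  0.0356,  0.3164]), array([611., 289.]), 800.0), (array([ 6.23100e-01, -1.87100e-01,  1.62700e-01,  5.41000e-02,
       -7.47099e+01]), array([374., 244.]), 2916.0), (array([ 9.06000e-02, -2.42000e-02,  9.37000e-02,  3.15000e-02,
        8.55975e+01]), array([13., 33.]), 1250.0)]
t 1.95 yaw 105.26 -> 105.0 dp [ 0.025  0.022 -0.01 ] turn [-0.001  0.     0.009] q6 -0.7
```

View pics/w1.png

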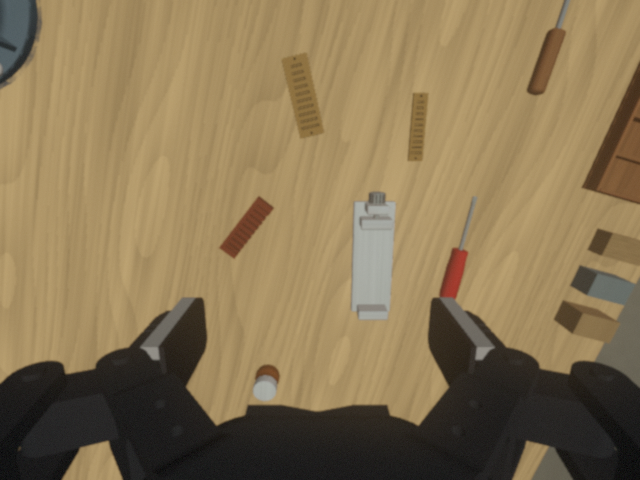

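The wrist view shows wide plate at (303,95), narrow plate (418,126), comb (247,227), and the clamp with jaws at (377,224) and (372,312). Next I tune the masks and enlarge the clamp.

```bash
python3 - <<'E'
from h import *
im=cv2.imread("pics/w1.png");o=np.load("o1.npy",allow_pickle=True).item();C=cam("wrist",o)
hsv=cv2.cvtColor(im,cv2.COLOR_BGR2HSV)
for u,v in((292,70),(318,130),(340,90),(418,100),(245,230)):print(hsv[v-2:v+3:2,u-2:u+3:2].reshape(-1,3).tolist())
print("brass",find("w",im,C,(10,140,20),(30,255,145),.006,(270,40,440,180)))
print("comb",find("w",im,C,(0,150,20),(13,255,150),.014,(200,180,290,270)))
cv2.imwrite("pics/w1c.png",cv2.resize(im[180:330,325:425],None,fx=4,fy=4,interpolation=cv2.INTER_CUBIC))
E
```

```text
[[19, 136, 137], [19, 138, 131], [18, 139, 138], [19, 134, 141], [20, 137, 140], [19, 136, 139], [19, 137, 140], [18, 135, 128], [18, 136, 122]]
[[19, 139, 141], [18, 137, 143], [19, 139, 143], [19, 142, 140], [19, 139, 141], [19, 141, 141], [19, 138, 142], [19, 136, 143], [19, 133, 142]]
[[20, 104, 169], [19, 109, 166], [19, 104, 165], [19, 106, 168], [19, 105, 167], [20, 107, 165], [20, 105, 167], [19, 104, 166], [19, 105, 165]]
[[19, 138, 142], [19, 139, 141], [19, 140, 140], [19, 139, 141], [19, 142, 133], [19, 136, 131], [19, 137, 136], [18, 134, 126], [18, 131, 121]]
[[9, 160, 115], [10, 161, 111], [11, 165, 102], [9, 154, 106], [10, 162, 115], [9, 160, 113], [11, 156, 100], [10, 155, 105], [9, 158, 113]]
brass [(array([ 6.27600e-01,  6.30000e-03,  8.56000e-02,  1.66000e-02,
       -7.56754e+01]), array([417., 125.]), 563.5), (array([ 4.70300e-01, -4.70000e-03,  8.13000e-02,  2.95000e-02,
       -6.27895e+01]), array([304., 104.]), 581.5)]
comb [(array([ 4.31700e-01, -1.92200e-01,  9.54000e-02,  2.49000e-02,
        6.62042e+01]), array([246., 227.]), 1003.5)]
```

View pics/w1c.png

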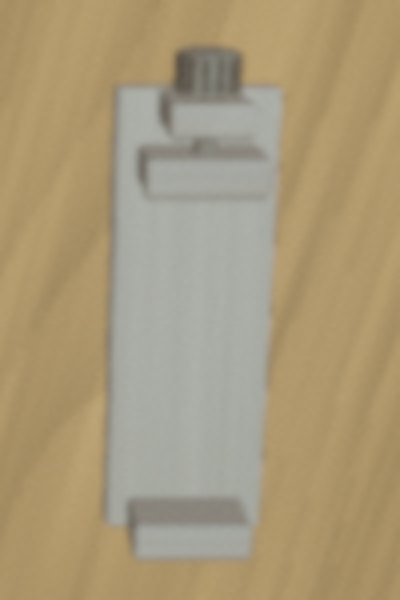

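The enlarged clamp shows the +x jaw's inner top edge at crop row 198 (columns 150–272). The -x jaw's inner top edge is at row 525 (133–249) and its foot at row 500.

```bash
python3 - <<'E'
from h import *
im=cv2.imread("pics/w1.png");o=np.load("o1.npy",allow_pickle=True).item();C=cam("wrist",o)
f=lambda p,z:cast(C,np.array(p)/4-.375+[325,180],z)
a=f([(150,198),(270,198)],.04);b=f([(133,525),(250,525)],.04);d=f([(129,500),(242,500)],.012)
bed=f([(118,86),(281,86),(104,523),(258,523)],.012)
print(a,b,d,bed)
A,B=a.mean(0),b.mean(0);print("mid",(A+B)/2,"len",np.linalg.norm(A-B),"yaw",np.degrees(np.arctan2(*(A-B)[::-1])),"width",np.linalg.norm(a[0]-a[1]),np.linalg.norm(b[0]-b[1]))
print("bed mid axis",bed[:2].mean(0),bed[2:].mean(0))
u=(A-B)/np.linalg.norm(A-B);print("origin from foot",d.mean(0)+.062*u,"perp dir",[-u[1],u[0]])
print("brass",find("w",im,C,(10,120,20),(30,255,150),.006,(275,45,335,145)))
print("brass",find("w",im,C,(10,120,20),(30,255,150),.006,(400,85,440,170)))
print("comb",find("w",im,C,(0,130,20),(14,255,150),.014,(200,180,290,270)))
go(.469,0,.15,118)
E
```

```text
[[ 0.59088844 -0.14437925]
 [ 0.63088654 -0.13344433]] [[ 0.62135093 -0.26438499]
 [ 0.662849   -0.25303626]] [[ 0.6236504  -0.26711434]
 [ 0.66576587 -0.25559708]] [[ 0.57287531 -0.11371675]
 [ 0.62908642 -0.098351  ]
 [ 0.61712418 -0.27898868]
 [ 0.67477926 -0.26322143]]
mid [ 0.62649373 -0.19881121] len 0.1237981390149156 yaw 104.60323152027347 width 0.041465894564947765 0.04302188979495044
bed mid axis [ 0.60098086 -0.10603387] [ 0.64595172 -0.27110505]
origin from foot [ 0.62907645 -0.20135862] perp dir [np.float64(-0.9676949520624774), np.float64(-0.2521239372864058)]
brass [(array([ 4.66100e-01,  3.30000e-03,  1.04100e-01,  3.39000e-02,
       -6.15383e+01]), array([303.,  95.]), 1945.0)]
brass [(array([ 6.27800e-01,  6.30000e-03,  8.83000e-02,  2.00000e-02,
       -7.56835e+01]), array([417., 126.]), 896.5)]
comb [(array([ 4.31800e-01, -1.92300e-01,  9.76000e-02,  2.68000e-02,
        6.63933e+01]), array([246., 227.]), 1125.0)]
t 1.95 yaw 105.26 -> 118.0 dp [ 0.465 -0.069  0.99 ] turn [-0.001  0.    -0.425] q6 -0.7
```

arm_command --dp '[[0.48, -0.08, 0.99], [0.48, -0.08, 0.99], [0.48, -0.08, 0.99], [0.48, -0.08, 0.99], [0.48, -0.08, 0.99]]' --turn '[[0, 0, -0.44], [0, 0, -0.44], [0, 0, -0.44], [0, 0, -0.44], [0, 0, -0.44]]' --jaw '[0.8, 0.65, 0.65, 0.65, 0.65]'

```text
time_s: 2.58
eef_pos: [0.4623, 0.0047, 0.1468]
eef_rot: [-0.003, 0.511, 0.86, -0.001]
wrist_force: [0.6, 0.2, 1.5]
opening: 0.653
grasp_force: 0.0
```

arm_command --dp '[[0, 0, 0]]' --turn '[[0, 0, 0]]' --jaw '[0.65]'

```text
time_s: 2.7
eef_pos: [0.4635, 0.0041, 0.1485]
eef_rot: [-0.002, 0.51, 0.86, -0.001]
wrist_force: [-0.1, 0.1, 0.1]
opening: 0.651
grasp_force: 0.0
```

```bash
python3 - <<'E'
from h import *
o=get_obs();im=camera("wrist");cv2.imwrite("pics/w2.png",im)
C=cam("wrist",o);print(o["eef_pos"],o["opening"])
for r in find("w",im,C,(10,115,20),(30,255,150),.006,amin=800,k=9):print(r)
go(.466,.003,.02,118.4)
E
```

```text
[0.46352284 0.00409055 0.14848685] 0.6506542884129833
(array([ 5.7070e-01, -5.0500e-02,  8.9000e-02,  1.7900e-02, -5.7679e+01]), array([397., 337.]), 1022.5)
(array([ 6.2590e-01,  1.1300e-02,  8.0100e-02,  2.2800e-02, -7.3959e+01]), array([493., 309.]), 2082.0)
(array([ 4.6610e-01,  3.8000e-03,  1.0280e-01,  3.3000e-02, -6.1673e+01]), array([320., 225.]), 5132.5)
t 2.75 yaw 118.62 -> 118.4 dp [-0.003  0.002  0.521] turn [-0.001 -0.     0.007] q6 -0.75
```

View pics/w2.png

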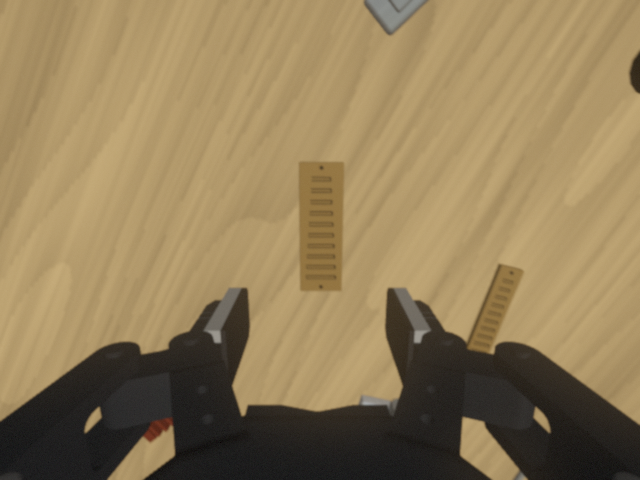

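The plate is at (320,225), centred between the fingers, so I descend.

arm_command --dp '[[0, 0, 0.2], [0, 0.005, 0.4], [0, 0.005, 0.51], [0, 0.005, 0.54], [0, 0.005, 0.57]]' --turn '[[0, 0, 0], [0, 0, 0], [0, 0, 0], [0, 0, 0], [0, 0, 0]]' --jaw '[0.5, 0.48, 0.48, 0.48, 0.48]'

```text
time_s: 3.38
eef_pos: [0.4687, 0.0037, 0.009]
eef_rot: [0.002, 0.51, 0.86, 0.0]
wrist_force: [-0.0, 0.1, 0.3]
opening: 0.483
grasp_force: 0.0
```

arm_command --dp '[[0, 0, 0.008], [0, 0, 0.008]]' --turn '[[0, 0, 0], [0, 0, 0]]' --jaw '[0.48, 0.48]'

```text
time_s: 3.62
eef_pos: [0.4674, 0.0045, 0.0065]
eef_rot: [0.001, 0.51, 0.86, 0.0]
wrist_force: [-0.8, 0.5, -0.1]
opening: 0.478
grasp_force: 0.0
```

arm_command --dp '[[0, 0, 0.012], [0, 0, 0.012]]' --turn '[[0, 0, 0], [0, 0, 0]]' --jaw '[0.46, 0.46]'

```text
time_s: 3.88
eef_pos: [0.4665, 0.0048, 0.0027]
eef_rot: [0.0, 0.509, 0.861, 0.0]
wrist_force: [-0.5, -0.6, -0.1]
opening: 0.454
grasp_force: 0.0
```

arm_command --dp '[[0, 0, 0.006], [0, 0, 0.006]]' --turn '[[0, 0, 0], [0, 0, 0]]' --jaw '[0.46, 0.46]'

```text
time_s: 4.12
eef_pos: [0.4665, 0.0049, 0.001]
eef_rot: [-0.0, 0.509, 0.861, -0.0]
wrist_force: [0.2, -0.1, -0.5]
opening: 0.46
grasp_force: 0.0
```

```bash
python3 - <<'E'
from h import *
im=camera("wrist");cv2.imwrite("pics/w3.png",im[200:480,120:520])
E
```

```text
(no output)
```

View pics/w3.png

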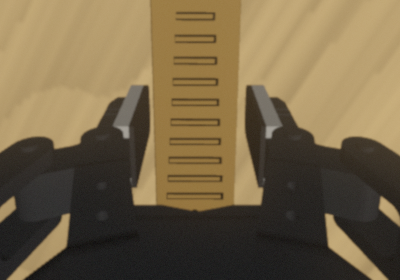

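The pads straddle the plate (crop columns 150–250) with clearance on both sides and no contact yet, so I probe lower.

arm_command --dp '[[0, 0, 0.006], [0, 0, 0.006]]' --turn '[[0, 0, 0], [0, 0, 0]]' --jaw '[0.44, 0.44]'

```text
time_s: 4.42
eef_pos: [0.4664, 0.0048, -0.0005]
eef_rot: [-0.0, 0.51, 0.86, -0.0]
wrist_force: [0.3, -0.5, 1.2]
opening: 0.443
grasp_force: 0.0
```

arm_command --dp '[[0, 0, 0.004], [0, 0, 0.004]]' --turn '[[0, 0, 0], [0, 0, 0]]' --jaw '[0.44, 0.44]'

```text
time_s: 4.68
eef_pos: [0.4666, 0.0048, -0.0012]
eef_rot: [0.0, 0.509, 0.86, -0.0]
wrist_force: [-1.5, 0.5, 3.6]
opening: 0.44
grasp_force: 2.0
```

arm_command --dp '[[0, 0, 0.004], [0, 0, 0.004]]' --turn '[[0, 0, 0], [0, 0, 0]]' --jaw '[0.44, 0.44]'

```text
time_s: 4.92
eef_pos: [0.4667, 0.0048, -0.0012]
eef_rot: [-0.0, 0.509, 0.861, -0.0]
wrist_force: [-6.2, 0.2, 17.7]
opening: 0.441
grasp_force: 8.7
```

arm_command --dp '[[0, 0, -0.01], [0, 0, -0.01], [0, 0, -0.01], [0, 0, -0.01], [0, 0, -0.01]]' --turn '[[0, 0, 0], [0, 0, 0], [0, 0, 0], [0, 0, 0], [0, 0, 0]]' --jaw '[0.44, 0.44, 0.3, 0.3, 0.3]'

```text
time_s: 5.55
eef_pos: [0.4666, 0.0048, 0.0004]
eef_rot: [-0.0, 0.509, 0.861, -0.0]
wrist_force: [-2.9, -0.5, 8.2]
opening: 0.374
grasp_force: 59.0
```

arm_command --dp '[[0, 0, 0], [0, 0, -0.05], [0, 0, -0.2], [0, 0, -0.32], [0, 0, -0.32]]' --turn '[[0, 0, 0], [0, 0, 0], [0, 0, 0], [0, 0, 0], [0, 0, 0]]' --jaw '[0.3, 0.3, 0.3, 0.3, 0.3]'

```text
time_s: 6.18
eef_pos: [0.4685, 0.0044, 0.0825]
eef_rot: [0.003, 0.509, 0.861, 0.001]
wrist_force: [-0.5, 0.2, -1.8]
opening: 0.373
grasp_force: 60.2
```

```bash
python3 - <<'E'
from h import *
o=get_obs();im=camera("wrist");cv2.imwrite("pics/w4.png",im)
C=cam("wrist",o);print(o["eef_pos"],o["opening"],o["grasp_force"])
R,p=tool(o)
for r in find("w",im,C,(10,115,20),(30,255,150),p[2]+.004,amin=800,k=9):print(r)
go(.627,-.200,.08,105.2)
E
```

```text
[0.46853197 0.00435546 0.08250216] 0.3727285771662304 60.213543176651
(array([ 5.52400e-01,  3.86000e-02,  3.57000e-02,  1.44000e-02,
       -7.27711e+01]), array([536., 328.]), 1944.5)
(array([ 4.68500e-01,  5.90000e-03,  1.01700e-01,  4.02000e-02,
       -6.16451e+01]), array([308., 286.]), 8713.5)
t 6.22 yaw 118.74 -> 105.2 dp [-1.025  0.167  0.005] turn [0.004 0.003 0.451] q6 -0.75
```

arm_command --dp '[[-0.25, 0.04, 0], [-0.5, 0.08, 0], [-0.75, 0.12, 0], [-1.0, 0.167, 0], [-1.0, 0.167, 0]]' --turn '[[0, 0, 0.15], [0, 0, 0.3], [0, 0, 0.45], [0, 0, 0.45], [0, 0, 0.45]]' --jaw '[0.3, 0.3, 0.3, 0.3, 0.3]'

```text
time_s: 6.85
eef_pos: [0.6241, -0.1978, 0.0775]
eef_rot: [-0.0, 0.608, 0.794, -0.0]
wrist_force: [0.4, 0.3, -1.8]
opening: 0.366
grasp_force: 60.3
```

arm_command --dp '[[-0.025, 0.0, 0.1], [-0.025, 0.0, 0.1], [-0.025, 0.0, 0.1]]' --turn '[[0, 0, 0], [0, 0, 0], [0, 0, 0]]' --jaw '[0.3, 0.3, 0.3]'

```text
time_s: 7.22
eef_pos: [0.6242, -0.1993, 0.0546]
eef_rot: [-0.001, 0.607, 0.795, -0.0]
wrist_force: [-0.7, -0.1, -2.5]
opening: 0.371
grasp_force: 60.3
```

```bash
python3 - <<'E'
from h import *
o=get_obs();im=camera("wrist");cv2.imwrite("pics/w5.png",im)
print(o["eef_pos"])
go(.627,-.1995,.02,105.2)
E
```

```text
[ 0.62424653 -0.19928811  0.0545996 ]
t 7.28 yaw 105.28 -> 105.2 dp [-0.002  0.008  0.142] turn [ 0.    -0.     0.003] q6 -0.76
```

View pics/w5.png

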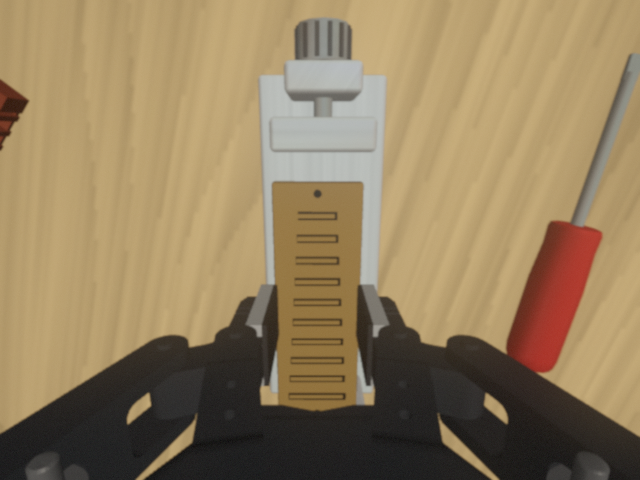

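The held plate lines up with the clamp. The +x jaw's inner top edge is at row 151 (columns 271–376). The bed's far corners are at (261,76) and (386,76), and its sides at row 200 are (264) and (381). I cast these to refine the clamp's position.

```bash
python3 - <<'E'
from h import *
o=get_obs();C=cam("wrist",o)
u=np.array([np.cos(np.radians(105.2)),np.sin(np.radians(105.2))])
j=cast(C,[(271,151),(376,151)],.04);b=cast(C,[(261,76),(386,76),(263.5,200),(381,200)],.012)
pl=cast(C,[(273,182),(362,182)],o["eef_pos"][2]+.006)
print(j,j.mean(0)-.062*u);print(b,b[:2].mean(0),b[2:].mean(0))
print("plate end",pl.mean(0),"plate centre",pl.mean(0)-.052*u)
n=np.array([u[1],-u[0]])
for p in(b[:2].mean(0),b[2:].mean(0),j.mean(0)):print("lateral vs (.627,-.2)",(p-[.627,-.2])@n,"along",(p-[.627,-.2])@u)
print(np.degrees(np.arctan2(*(j[1]-j[0])[::-1])))
E
```

```text
[[ 0.59004469 -0.14464278]
 [ 0.63197087 -0.13314934]] [ 0.62726351 -0.19872708]
[[ 0.57474765 -0.11483725]
 [ 0.63055948 -0.09953386]
 [ 0.58902362 -0.17091067]
 [ 0.64617901 -0.15524485]] [ 0.60265357 -0.10718555] [ 0.61760131 -0.16307776]
plate end [ 0.6112971  -0.14946361] plate centre [ 0.62493093 -0.19964447]
lateral vs (.627,-.2) 0.0008402341013742619 along 0.09595084629015381
lateral vs (.627,-.2) 0.0006107233846708703 along 0.03809480427149429
lateral vs (.627,-.2) 0.0005880386754399773 along 0.06315929968410544
15.330171782247122
```

arm_command --dp '[[0, 0.012, 0.06], [0, 0.012, 0.12], [0, 0.012, 0.15], [0, 0.012, 0.15], [0, 0.012, 0.15]]' --turn '[[0, 0, 0], [0, 0, 0], [0, 0, 0], [0, 0, 0], [0, 0, 0]]' --jaw '[0.3, 0.3, 0.3, 0.3, 0.3]'

```text
time_s: 7.9
eef_pos: [0.6282, -0.1998, 0.0178]
eef_rot: [0.0, 0.607, 0.795, 0.0]
wrist_force: [1.1, 0.5, -2.0]
opening: 0.37
grasp_force: 60.3
```

```bash
python3 - <<'E'
from h import *
print(get_obs()["eef_pos"]);go(.6275,-.199,.0125,105.2)
E
```

```text
[ 0.62817303 -0.19975721  0.01783719]
t 7.9 yaw 105.24 -> 105.2 dp [ 0.004 -0.002  0.021] turn [0.001 0.001 0.001] q6 -0.75
```

arm_command --dp '[[0.004, -0.002, 0.01], [0.004, -0.002, 0.016], [0.004, -0.002, 0.018], [0.004, -0.002, 0.018]]' --turn '[[0, 0, 0], [0, 0, 0], [0, 0, 0], [0, 0, 0]]' --jaw '[0.3, 0.3, 0.3, 0.3]'

```text
time_s: 8.4
eef_pos: [0.6272, -0.1988, 0.0131]
eef_rot: [0.0, 0.607, 0.795, 0.0]
wrist_force: [-0.0, -0.9, -2.1]
opening: 0.37
grasp_force: 60.3
```

arm_command --dp '[[0, 0, 0.003], [0, 0, 0.003], [0, 0, 0.003]]' --turn '[[0, 0, 0], [0, 0, 0], [0, 0, 0]]' --jaw '[0.3, 0.3, 0.3]'

```text
time_s: 8.78
eef_pos: [0.6273, -0.1988, 0.0125]
eef_rot: [0.0, 0.607, 0.795, 0.0]
wrist_force: [-0.8, -0.5, -0.0]
opening: 0.367
grasp_force: 60.5
```

arm_command --dp '[[0, 0, 0.002], [0, 0, 0.002], [0, 0, 0.002], [0, 0, 0.002], [0, 0, 0.002]]' --turn '[[0, 0, 0], [0, 0, 0], [0, 0, 0], [0, 0, 0], [0, 0, 0]]' --jaw '[0.3, 0.4, 0.47, 0.47, 0.47]'

```text
time_s: 9.4
eef_pos: [0.6272, -0.1987, 0.0118]
eef_rot: [0.0, 0.607, 0.795, 0.0]
wrist_force: [0.7, -0.3, 1.0]
opening: 0.469
grasp_force: 0.0
```

arm_command --dp '[[0, 0, -0.05], [0, 0, -0.25], [0, 0, -0.45], [0, 0, -0.6], [0, 0, -0.6]]' --turn '[[0, 0, 0], [0, 0, 0], [0, 0, 0], [0, 0, 0], [0, 0, 0]]' --jaw '[0.47, 0.47, 0.6, 0.65, 0.65]'

```text
time_s: 10.02
eef_pos: [0.6298, -0.2, 0.1677]
eef_rot: [0.005, 0.607, 0.795, 0.001]
wrist_force: [-0.1, -0.2, -0.5]
opening: 0.65
grasp_force: 0.0
```

```bash
python3 - <<'E'
from h import *
o=get_obs();im=camera("wrist");cv2.imwrite("pics/w6.png",im)
C=cam("wrist",o)
for r in find("w",im,C,(10,115,20),(30,255,150),.018,amin=3000,k=9):print(r)
go(.4318,-.1923,.12,66.3)
E
```

```text
(array([ 6.27000e-01, -1.98900e-01,  1.00300e-01,  3.14000e-02,
       -7.47541e+01]), array([313., 217.]), 4639.0)
(array([ 4.36400e-01, -1.91600e-01,  9.86000e-02,  3.36000e-02,
        6.65721e+01]), array([ 74., 145.]), 5658.5)
t 10.07 yaw 105.25 -> 66.3 dp [ 0.234 -0.752  0.176] turn [0.008 0.004 1.298] q6 -0.75
```

View pics/w6.png

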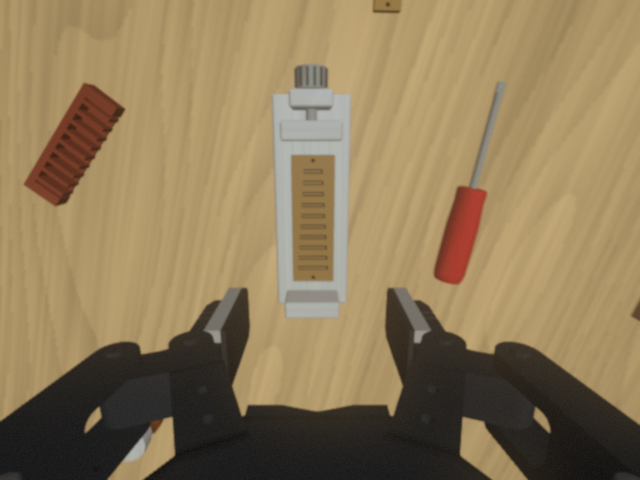

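The wide plate lies centred on the bed at (313,217), parallel to the clamp, and the comb is at (74,145).

arm_command --dp '[[0.117, -0.376, 0], [0.117, -0.376, 0], [0.117, -0.376, 0]]' --turn '[[0, 0, 0.65], [0, 0, 0.65], [0, 0, 0.65]]' --jaw '[0.65, 0.65, 0.65]'

```text
time_s: 10.45
eef_pos: [0.5258, -0.1943, 0.1601]
eef_rot: [-0.002, 0.733, 0.68, -0.001]
wrist_force: [1.1, -0.6, 0.6]
opening: 0.648
grasp_force: 0.0
```

arm_command --dp '[[-0.014, -0.396, 0.05], [-0.014, -0.396, 0.05], [-0.014, -0.396, 0.05], [-0.014, -0.396, 0.05]]' --turn '[[0, 0, 0.65], [0, 0, 0.65], [0, 0, 0.65], [0, 0, 0.65]]' --jaw '[0.65, 0.65, 0.65, 0.65]'

```text
time_s: 10.95
eef_pos: [0.4309, -0.1919, 0.1496]
eef_rot: [0.001, 0.837, 0.547, 0.0]
wrist_force: [0.0, -0.2, 0.1]
opening: 0.652
grasp_force: 0.0
```

```bash
python3 - <<'E'
from h import *
o=get_obs();im=camera("wrist");cv2.imwrite("pics/w7.png",im)
C=cam("wrist",o);print(o["eef_pos"])
for r in find("w",im,C,(0,120,15),(14,255,160),.014,amin=2000,k=9):print(r)
go(.4318,-.1923,.02,66.3)
E
```

```text
[ 0.43091318 -0.19189179  0.14963565]
(array([ 4.31300e-01, -1.93000e-01,  9.57000e-02,  2.76000e-02,
        6.65106e+01]), array([318., 226.]), 4215.0)
t 11.0 yaw 66.35 -> 66.3 dp [-0.     0.002  0.519] turn [0.003 0.    0.002] q6 -0.26
```

View pics/w7.png

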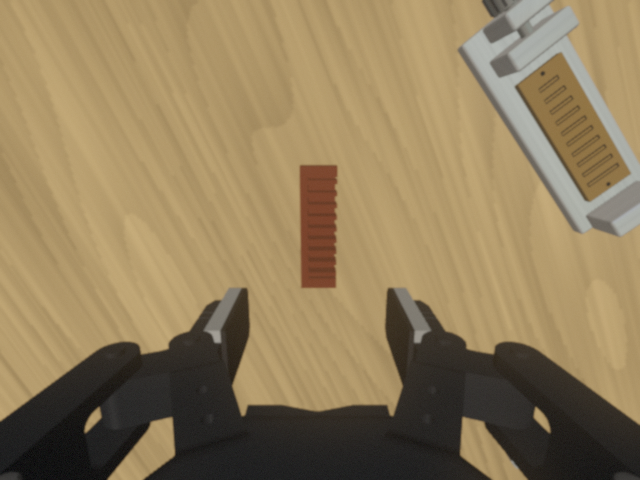

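The comb is at (318,226), in line with the fingers.

arm_command --dp '[[-0.003, 0.003, 0.2], [-0.003, 0.003, 0.4], [-0.003, 0.003, 0.53], [-0.003, 0.003, 0.58], [-0.003, 0.003, 0.58]]' --turn '[[0, 0, 0], [0, 0, 0], [0, 0, 0], [0, 0, 0], [0, 0, 0]]' --jaw '[0.5, 0.45, 0.45, 0.45, 0.45]'

```text
time_s: 11.62
eef_pos: [0.4307, -0.1924, 0.0041]
eef_rot: [-0.0, 0.837, 0.547, -0.0]
wrist_force: [-0.0, -0.2, 1.1]
opening: 0.447
grasp_force: 0.0
```

arm_command --dp '[[0, 0, 0], [0, 0, 0], [0, 0, 0], [0, 0, 0], [0, 0, 0]]' --turn '[[0, 0, 0], [0, 0, 0], [0, 0, 0], [0, 0, 0], [0, 0, 0]]' --jaw '[0.45, 0.3, 0.2, 0.2, 0.2]'

```text
time_s: 12.25
eef_pos: [0.4315, -0.1933, 0.0061]
eef_rot: [0.002, 0.837, 0.546, 0.001]
wrist_force: [-0.8, 0.6, 5.8]
opening: 0.305
grasp_force: 58.9
```

```bash
python3 - <<'E'
from h import *
o=get_obs();print(o["eef_pos"],o["opening"],o["grasp_force"])
go(.4313,-.193,.1,66.5)
go(.627,-.199,.08,105.2)
E
```

```text
[ 0.43146403 -0.19325229  0.00614076] 0.3045158710873177 58.92674803733826
t 12.25 yaw 66.25 -> 66.5 dp [ 0.     0.    -0.375] turn [ 0.006  0.001 -0.008] q6 -0.26
t 12.25 yaw 66.25 -> 105.2 dp [ 0.294  0.726 -0.293] turn [ 0.005  0.003 -1.298] q6 -0.26
```

arm_command --dp '[[0, 0, -0.05], [0, 0, -0.2], [0, 0, -0.3], [0, 0, -0.3]]' --turn '[[0, 0, 0], [0, 0, 0], [0, 0, 0], [0, 0, 0]]' --jaw '[0.2, 0.2, 0.2, 0.2]'

```text
time_s: 12.75
eef_pos: [0.432, -0.1937, 0.0824]
eef_rot: [0.003, 0.837, 0.546, 0.001]
wrist_force: [-0.7, 0.5, 0.1]
opening: 0.299
grasp_force: 59.4
```

arm_command --dp '[[0.07, 0.18, 0], [0.147, 0.363, 0], [0.147, 0.363, 0], [0.147, 0.363, 0]]' --turn '[[0, 0, -0.3], [0, 0, -0.65], [0, 0, -0.65], [0, 0, -0.65]]' --jaw '[0.2, 0.2, 0.2, 0.2]'

```text
time_s: 13.25
eef_pos: [0.5269, -0.1946, 0.0782]
eef_rot: [-0.001, 0.733, 0.68, -0.0]
wrist_force: [-0.9, 0.3, -0.4]
opening: 0.303
grasp_force: 59.5
```

arm_command --dp '[[0.01, 0.2, 0], [0.017, 0.391, 0], [0.017, 0.391, 0], [0.017, 0.391, 0], [0.017, 0.391, 0]]' --turn '[[0, 0, -0.3], [0, 0, -0.65], [0, 0, -0.65], [0, 0, -0.65], [0, 0, -0.65]]' --jaw '[0.2, 0.2, 0.2, 0.2, 0.2]'

```text
time_s: 13.88
eef_pos: [0.6243, -0.1983, 0.0792]
eef_rot: [-0.001, 0.608, 0.794, -0.0]
wrist_force: [0.1, -0.8, 0.0]
opening: 0.301
grasp_force: 59.5
```

```bash
python3 - <<'E'
from h import *
o=get_obs();im=camera("wrist");cv2.imwrite("pics/w8.png",im)
C=cam("wrist",o);print(o["eef_pos"],o["opening"])
for r in find("w",im,C,(0,120,15),(14,255,160),o["eef_pos"][2]+.009,amin=3000,k=9):print(r)
go(.627,-.199,.03,105.2)
E
```

```text
[ 0.62430647 -0.19825325  0.07916193] 0.30062136509162213
(array([ 6.23400e-01, -1.95900e-01,  9.52000e-02,  2.81000e-02,
       -7.47976e+01]), array([317., 296.]), 14742.0)
t 13.93 yaw 105.16 -> 105.2 dp [-0.005  0.009  0.198] turn [-0.001 -0.001 -0.001] q6 -0.75
```

View pics/w8.png

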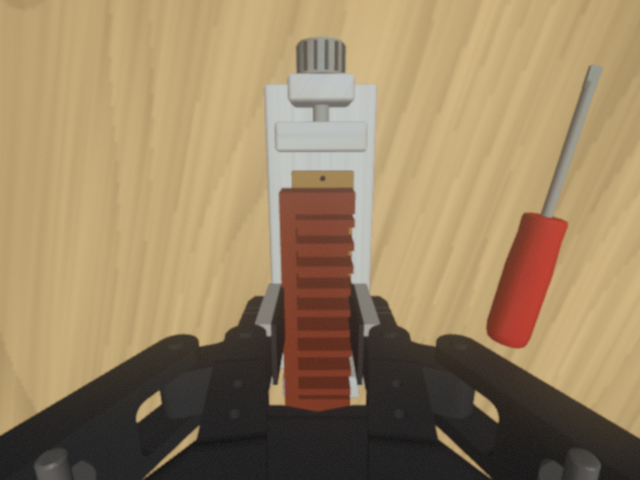

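The comb is held level over the wide plate; its far end is at rows 188–193, columns 281–354.

```bash
python3 - <<'E'
from h import *
o=get_obs();C=cam("wrist",o);z=o["eef_pos"][2];u=np.array([np.cos(np.radians(105.2)),np.sin(np.radians(105.2))])
im=cv2.imread("pics/w8.png");print(im[180:200,318].tolist())
for v,zz in((187.5,z-.006),(193,z+.008)):
    e=cast(C,[(281,v),(354,v)],zz);c=e.mean(0)-.048*u;print(c,"comb-TCP along",(c-o["eef_pos"][:2])@u,np.linalg.norm(e[0]-e[1]))
E
```

```text
[[85, 131, 159], [85, 133, 160], [84, 132, 160], [84, 133, 161], [84, 132, 159], [83, 131, 160], [84, 129, 157], [76, 111, 144], [67, 89, 123], [61, 75, 110], [57, 70, 105], [57, 69, 108], [61, 75, 118], [60, 76, 128], [63, 78, 134], [64, 79, 134], [63, 79, 134], [63, 79, 135], [62, 79, 134], [61, 78, 133]]
[ 0.62463889 -0.19794837] comb-TCP along 0.00036385284808556067 0.029165234843733054
[ 0.62466942 -0.19811036] comb-TCP along 0.0001995259333145168 0.026530679036205224
```

arm_command --dp '[[-0.005, 0.008, 0.08], [-0.005, 0.008, 0.16], [-0.005, 0.008, 0.19], [-0.005, 0.008, 0.19], [-0.005, 0.008, 0.19]]' --turn '[[0, 0, 0], [0, 0, 0], [0, 0, 0], [0, 0, 0], [0, 0, 0]]' --jaw '[0.2, 0.2, 0.2, 0.2, 0.2]'

```text
time_s: 14.55
eef_pos: [0.6285, -0.1992, 0.0322]
eef_rot: [0.0, 0.607, 0.795, 0.0]
wrist_force: [-0.3, -0.3, 0.1]
opening: 0.301
grasp_force: 59.5
```

```bash
python3 - <<'E'
from h import *
print(get_obs()["eef_pos"]);go(.627,-.199,.024,105.2)
E
```

```text
[ 0.62849421 -0.19916952  0.03220207]
t 14.55 yaw 105.24 -> 105.2 dp [ 0.002 -0.006  0.033] turn [0.001 0.001 0.001] q6 -0.75
```

arm_command --dp '[[0.001, -0.004, 0.015], [0.001, -0.004, 0.024], [0.001, -0.004, 0.024], [0.001, -0.004, 0.024]]' --turn '[[0, 0, 0], [0, 0, 0], [0, 0, 0], [0, 0, 0]]' --jaw '[0.2, 0.2, 0.2, 0.2]'

```text
time_s: 15.05
eef_pos: [0.6271, -0.1991, 0.026]
eef_rot: [0.0, 0.607, 0.795, 0.0]
wrist_force: [0.4, 0.8, -0.2]
opening: 0.303
grasp_force: 59.5
```

arm_command --dp '[[0, 0, 0.005], [0, 0, 0.005], [0, 0, 0.005]]' --turn '[[0, 0, 0], [0, 0, 0], [0, 0, 0]]' --jaw '[0.2, 0.2, 0.2]'

```text
time_s: 15.42
eef_pos: [0.6271, -0.199, 0.0246]
eef_rot: [0.0, 0.607, 0.795, 0.0]
wrist_force: [0.6, 0.9, 0.3]
opening: 0.308
grasp_force: 59.5
```

arm_command --dp '[[0, 0, 0.003], [0, 0, 0.003]]' --turn '[[0, 0, 0], [0, 0, 0]]' --jaw '[0.2, 0.2]'

```text
time_s: 15.68
eef_pos: [0.6272, -0.1991, 0.0242]
eef_rot: [0.0, 0.607, 0.795, 0.0]
wrist_force: [-0.8, 0.8, 3.5]
opening: 0.302
grasp_force: 59.9
```

arm_command --dp '[[0, 0, 0.003], [0, 0, 0.003]]' --turn '[[0, 0, 0], [0, 0, 0]]' --jaw '[0.2, 0.2]'

```text
time_s: 15.92
eef_pos: [0.6272, -0.1991, 0.0242]
eef_rot: [0.0, 0.607, 0.795, -0.0]
wrist_force: [-3.1, 2.2, 7.4]
opening: 0.302
grasp_force: 60.4
```

arm_command --dp '[[0, 0, 0.002], [0, 0, 0.002]]' --turn '[[0, 0, 0], [0, 0, 0]]' --jaw '[0.2, 0.2]'

```text
time_s: 16.18
eef_pos: [0.6272, -0.1991, 0.0242]
eef_rot: [0.0, 0.607, 0.795, -0.0]
wrist_force: [-5.0, 2.8, 10.5]
opening: 0.305
grasp_force: 60.8
```

arm_command --dp '[[0, 0, -0.005], [0, 0, -0.005], [0, 0, -0.005], [0, 0, -0.005], [0, 0, -0.005]]' --turn '[[0, 0, 0], [0, 0, 0], [0, 0, 0], [0, 0, 0], [0, 0, 0]]' --jaw '[0.2, 0.32, 0.42, 0.42, 0.42]'

```text
time_s: 16.8
eef_pos: [0.6269, -0.199, 0.0236]
eef_rot: [-0.0, 0.607, 0.795, -0.0]
wrist_force: [-0.5, 0.6, -0.1]
opening: 0.419
grasp_force: 0.0
```

arm_command --dp '[[0, 0, -0.05], [0, 0, -0.25], [0, 0, -0.45], [0, 0, -0.6], [0, 0, -0.6]]' --turn '[[0, 0, 0], [0, 0, 0], [0, 0, 0], [0, 0, 0], [0, 0, 0]]' --jaw '[0.42, 0.42, 0.6, 0.65, 0.65]'

```text
time_s: 17.42
eef_pos: [0.6296, -0.2003, 0.1797]
eef_rot: [0.005, 0.607, 0.795, 0.001]
wrist_force: [-0.7, 0.7, -0.3]
opening: 0.651
grasp_force: 0.0
```

```bash
python3 - <<'E'
from h import *
o=get_obs();im=camera("wrist");cv2.imwrite("pics/w9.png",im)
C=cam("wrist",o);print(o["eef_pos"])
for r in find("w",im,C,(0,120,15),(14,255,160),.032,(250,130,380,330),amin=2000,k=9):print(r)
go(.6278,.0063,.15,104.3)
E
```

```text
[ 0.62963525 -0.20025369  0.1796683 ]
(array([ 6.26300e-01, -1.97700e-01,  9.46000e-02,  2.80000e-02,
       -7.45457e+01]), array([313., 216.]), 3943.5)
t 17.48 yaw 105.25 -> 104.3 dp [0.795 0.215 0.105] turn [0.007 0.006 0.032] q6 -0.75
```

View pics/w9.png

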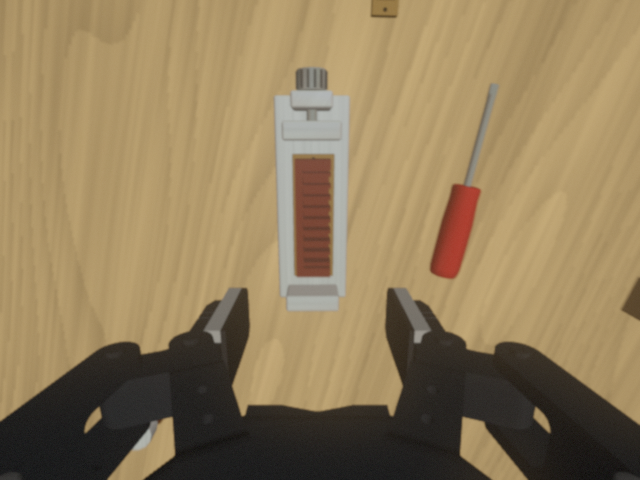

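The comb sits centred on the wide plate at (313,216), with thin brass margins all round. Next is the narrow plate.

arm_command --dp '[[0.79, 0.21, 0.1], [0.79, 0.21, 0.1], [0.79, 0.21, 0.1], [0.79, 0.21, 0.1], [0.79, 0.21, 0.1]]' --turn '[[0, 0, 0.03], [0, 0, 0.03], [0, 0, 0.03], [0, 0, 0.03], [0, 0, 0.03]]' --jaw '[0.65, 0.65, 0.5, 0.5, 0.5]'

```text
time_s: 18.1
eef_pos: [0.625, 0.0064, 0.1477]
eef_rot: [-0.001, 0.612, 0.791, -0.001]
wrist_force: [0.4, -1.0, 0.1]
opening: 0.499
grasp_force: 0.0
```

arm_command --dp '[[0, 0, 0]]' --turn '[[0, 0, 0]]' --jaw '[0.5]'

```text
time_s: 18.23
eef_pos: [0.6259, 0.0037, 0.1487]
eef_rot: [0.0, 0.614, 0.789, -0.0]
wrist_force: [0.4, -1.0, -0.8]
opening: 0.5
grasp_force: 0.0
```

```bash
python3 - <<'E'
from h import *
o=get_obs();im=camera("wrist");cv2.imwrite("pics/w10.png",im)
C=cam("wrist",o);print(o["eef_pos"])
for r in find("w",im,C,(10,115,20),(30,255,150),.006,(250,130,390,320),amin=1000,k=7):
    print(r);go(*r[0][:2],.0,r[0][4])
E
```

```text
[0.62592021 0.00372561 0.14866009]
(array([ 6.28300e-01,  6.30000e-03,  8.93000e-02,  1.86000e-02,
       -7.58123e+01]), array([321., 221.]), 2462.0)
t 18.27 yaw 104.23 -> 104.19 dp [0.009 0.012 0.595] turn [-0.     0.001  0.002] q6 -0.43
```

arm_command --dp '[[0.009, 0.01, 0.2], [0.009, 0.01, 0.4], [0.009, 0.01, 0.53], [0.009, 0.01, 0.565], [0.009, 0.01, 0.565]]' --turn '[[0, 0, 0], [0, 0, 0], [0, 0, 0], [0, 0, 0], [0, 0, 0]]' --jaw '[0.45, 0.4, 0.36, 0.36, 0.36]'

```text
time_s: 18.9
eef_pos: [0.6281, 0.007, 0.0079]
eef_rot: [0.0, 0.614, 0.789, 0.0]
wrist_force: [0.4, 1.0, -0.7]
opening: 0.359
grasp_force: 0.0
```

```bash
python3 - <<'E'
from h import *
o=get_obs();print(o["eef_pos"],o["dq"].round(3));go(.6283,.0063,.0025,104.2)
im=camera("wrist");cv2.imwrite("pics/w11.png",im[200:480,120:520])
E
```

```text
[0.62805234 0.00704533 0.00794222] [ 0.009 -0.033 -0.018  0.002  0.003  0.   ]
t 18.9 yaw 104.26 -> 104.2 dp [-0.003  0.     0.022] turn [0.    0.    0.002] q6 -0.43
```

View pics/w11.png

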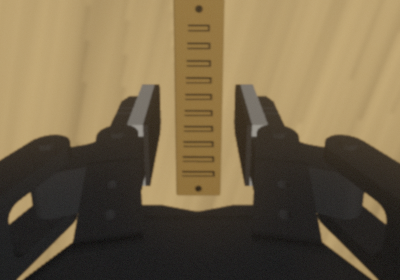

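The narrow plate (crop columns 176–222) is centred between the pads.

arm_command --dp '[[-0.003, 0, 0.01], [-0.003, 0, 0.02], [-0.003, 0, 0.02], [-0.003, 0, 0.02]]' --turn '[[0, 0, 0], [0, 0, 0], [0, 0, 0], [0, 0, 0]]' --jaw '[0.36, 0.34, 0.34, 0.34]'

```text
time_s: 19.45
eef_pos: [0.6279, 0.0075, 0.0028]
eef_rot: [0.0, 0.613, 0.79, 0.0]
wrist_force: [-1.0, -0.1, -0.2]
opening: 0.337
grasp_force: 0.0
```

arm_command --dp '[[0, 0, 0], [0, 0, 0], [0, 0, 0], [0, 0, 0], [0, 0, 0]]' --turn '[[0, 0, 0], [0, 0, 0], [0, 0, 0], [0, 0, 0], [0, 0, 0]]' --jaw '[0.28, 0.22, 0.12, 0.12, 0.12]'

```text
time_s: 20.08
eef_pos: [0.628, 0.0075, 0.003]
eef_rot: [0.0, 0.613, 0.79, 0.0]
wrist_force: [-1.5, 0.8, 5.4]
opening: 0.199
grasp_force: 58.8
```

arm_command --dp '[[0, 0, -0.05], [0, 0, -0.2], [0, 0, -0.32], [0, 0, -0.32]]' --turn '[[0, 0, 0], [0, 0, 0], [0, 0, 0], [0, 0, 0]]' --jaw '[0.12, 0.12, 0.12, 0.12]'

```text
time_s: 20.58
eef_pos: [0.6302, 0.007, 0.0859]
eef_rot: [0.003, 0.613, 0.79, 0.001]
wrist_force: [0.5, 0.6, -1.0]
opening: 0.2
grasp_force: 58.8
```

arm_command --dp '[[-0.2, -0.05, 0], [-0.4, -0.1, 0], [-0.6, -0.15, 0], [-0.79, -0.206, 0], [-0.79, -0.206, 0]]' --turn '[[0, 0, -0.03], [0, 0, -0.03], [0, 0, -0.03], [0, 0, -0.03], [0, 0, -0.03]]' --jaw '[0.12, 0.12, 0.12, 0.12, 0.12]'

```text
time_s: 21.2
eef_pos: [0.6257, -0.2005, 0.0811]
eef_rot: [-0.0, 0.609, 0.793, -0.0]
wrist_force: [-0.4, 0.8, -1.4]
opening: 0.199
grasp_force: 58.8
```

arm_command --dp '[[0, 0, 0], [0, 0, 0]]' --turn '[[0, 0, 0], [0, 0, 0]]' --jaw '[0.12, 0.12]'

```text
time_s: 21.45
eef_pos: [0.6265, -0.1952, 0.0818]
eef_rot: [-0.001, 0.607, 0.795, -0.0]
wrist_force: [-0.1, 0.2, -1.1]
opening: 0.196
grasp_force: 58.8
```

```bash
python3 - <<'E'
from h import *
o=get_obs();im=camera("wrist");cv2.imwrite("pics/w12.png",im)
C=cam("wrist",o);z=o["eef_pos"][2];u=np.array([np.cos(np.radians(105.2)),np.sin(np.radians(105.2))])
m=cv2.inRange(cv2.cvtColor(im,cv2.COLOR_BGR2HSV),(12,115,20),(30,255,160))
col=m[150:300,310:325].mean(1);v=150+int(np.argmax(col>128));print("far end row",v,[i+150 for i in range(1,150) if (col[i]>128)!=(col[i-1]>128)][:6])
e=cast(C,(317,v),z+.003)[0];print("plate-TCP along",(e-.045*u-o["eef_pos"][:2])@u)
print(o["eef_pos"],o["opening"]);go(.6265,-.1973,.042,105.2)
E
```

```text
far end row 176 [176, 182, 200]
plate-TCP along 0.008812273197502406
[ 0.62651093 -0.19515723  0.08177178] 0.1959259541515028
t 21.5 yaw 105.34 -> 105.2 dp [-0.008 -0.003  0.16 ] turn [-0.001 -0.002  0.005] q6 -0.75
```

arm_command --dp '[[-0.004, -0.003, 0.08], [-0.004, -0.003, 0.14], [-0.004, -0.003, 0.14], [-0.004, -0.003, 0.14], [-0.004, -0.003, 0.14]]' --turn '[[0, 0, 0], [0, 0, 0], [0, 0, 0], [0, 0, 0], [0, 0, 0]]' --jaw '[0.12, 0.12, 0.12, 0.12, 0.12]'

```text
time_s: 22.12
eef_pos: [0.6269, -0.1981, 0.0483]
eef_rot: [0.001, 0.607, 0.795, 0.0]
wrist_force: [-1.2, 0.2, -2.2]
opening: 0.199
grasp_force: 58.8
```

```bash
python3 - <<'E'
from h import *
o=get_obs();im=camera("wrist");cv2.imwrite("pics/w13.png",im)
C=cam("wrist",o);z=o["eef_pos"][2];u=np.array([np.cos(np.radians(105.2)),np.sin(np.radians(105.2))])
h=cv2.cvtColor(im,cv2.COLOR_BGR2HSV)
print([(v,int(h[v,312:324,0].mean()),int(h[v,312:324,2].mean())) for v in range(140,206,2)])
for v in(176,180,184,188,192,196,200):print(v,((cast(C,(317,v),z+.003)[0]-.045*u-o["eef_pos"][:2])@u).round(4))
print(o["eef_pos"]);go(.6265,-.1973,.035,105.2)
E
```

```text
[(140, 52, 184), (142, 48, 184), (144, 47, 183), (146, 44, 182), (148, 40, 179), (150, 29, 157), (152, 24, 137), (154, 58, 179), (156, 61, 189), (158, 60, 188), (160, 62, 188), (162, 61, 188), (164, 61, 188), (166, 59, 188), (168, 58, 188), (170, 59, 188), (172, 57, 187), (174, 20, 156), (176, 18, 149), (178, 18, 152), (180, 18, 147), (182, 15, 118), (184, 7, 100), (186, 7, 107), (188, 7, 125), (190, 7, 127), (192, 6, 126), (194, 6, 127), (196, 6, 126), (198, 7, 125), (200, 15, 119), (202, 18, 140), (204, 18, 151)]
176 0.0088
180 0.0073
184 0.0059
188 0.0044
192 0.0029
196 0.0013
200 -0.0002
[ 0.62693177 -0.19812379  0.04826087]
t 22.18 yaw 105.24 -> 105.2 dp [ 0.004 -0.001  0.053] turn [0.002 0.002 0.001] q6 -0.75
```

arm_command --dp '[[0.002, -0.001, 0.025], [0.002, -0.001, 0.044], [0.002, -0.001, 0.044], [0.002, -0.001, 0.044]]' --turn '[[0, 0, 0], [0, 0, 0], [0, 0, 0], [0, 0, 0]]' --jaw '[0.12, 0.12, 0.12, 0.12]'

```text
time_s: 22.68
eef_pos: [0.626, -0.1975, 0.0365]
eef_rot: [-0.0, 0.607, 0.795, -0.0]
wrist_force: [0.1, -0.6, -1.4]
opening: 0.196
grasp_force: 58.8
```

arm_command --dp '[[0, 0, 0.004], [0, 0, 0.004]]' --turn '[[0, 0, 0], [0, 0, 0]]' --jaw '[0.12, 0.12]'

```text
time_s: 22.92
eef_pos: [0.6261, -0.1974, 0.0357]
eef_rot: [0.0, 0.607, 0.795, 0.0]
wrist_force: [0.6, -0.1, -1.2]
opening: 0.2
grasp_force: 58.8
```

arm_command --dp '[[0, 0, 0.003], [0, 0, 0.003]]' --turn '[[0, 0, 0], [0, 0, 0]]' --jaw '[0.12, 0.12]'

```text
time_s: 23.18
eef_pos: [0.6261, -0.1975, 0.035]
eef_rot: [0.0, 0.607, 0.795, 0.0]
wrist_force: [0.4, -1.1, 0.9]
opening: 0.198
grasp_force: 59.0
```

arm_command --dp '[[0, 0, 0.001], [0, 0, 0.001], [0, 0, 0.001], [0, 0, 0.001], [0, 0, 0.001]]' --turn '[[0, 0, 0], [0, 0, 0], [0, 0, 0], [0, 0, 0], [0, 0, 0]]' --jaw '[0.12, 0.22, 0.32, 0.34, 0.34]'

```text
time_s: 23.8
eef_pos: [0.626, -0.1974, 0.0345]
eef_rot: [-0.0, 0.607, 0.795, 0.0]
wrist_force: [0.0, 0.1, 0.6]
opening: 0.346
grasp_force: 0.0
```

arm_command --dp '[[0, 0, -0.05], [0, 0, -0.25], [0, 0, -0.45], [0, 0, -0.6], [0, 0, -0.6]]' --turn '[[0, 0, 0], [0, 0, 0], [0, 0, 0], [0, 0, 0], [0, 0, 0]]' --jaw '[0.34, 0.34, 0.6, 0.65, 0.65]'

```text
time_s: 24.42
eef_pos: [0.6286, -0.1987, 0.1904]
eef_rot: [0.005, 0.607, 0.795, 0.001]
wrist_force: [0.5, 0.6, 0.0]
opening: 0.651
grasp_force: 0.0
```

arm_command --dp '[[0, 0, 0], [0, 0, 0]]' --turn '[[0, 0, 0], [0, 0, 0]]' --jaw '[0.65, 0.65]'

```text
time_s: 24.68
eef_pos: [0.6251, -0.197, 0.1829]
eef_rot: [-0.001, 0.607, 0.795, -0.0]
wrist_force: [-0.1, -0.1, -0.8]
opening: 0.646
grasp_force: 0.0
```

```bash
python3 - <<'E'
from h import *
o=get_obs();im=camera("wrist");cv2.imwrite("pics/w14.png",im)
C=cam("wrist",o);print(o["eef_pos"])
roi=(275,140,355,300)
for r in find("w",im,C,(15,115,20),(30,255,160),.038,roi,amin=600,k=3):print("brass",r)
for r in find("w",im,C,(0,110,15),(14,255,160),.032,roi,amin=200,k=25):print("comb",r)
go(.529,.406,.19,103)
E
```

```text
[ 0.62508322 -0.1969734   0.18285493]
brass (array([ 6.26200e-01, -1.98600e-01,  8.99000e-02,  2.02000e-02,
       -7.41439e+01]), array([319., 225.]), 2675.5)
comb (array([ 6.26900e-01, -1.97900e-01,  9.55000e-02,  2.79000e-02,
       -7.44608e+01]), array([319., 223.]), 3862.0)
t 24.73 yaw 105.24 -> 103.0 dp [ 2.428  0.263 -0.024] turn [-0.004 -0.004  0.075] q6 -0.75
```

arm_command --dp '[[0.81, 0.088, 0], [0.81, 0.088, 0], [0.81, 0.088, 0], [0.81, 0.088, 0]]' --turn '[[0, 0, 0.03], [0, 0, 0.03], [0, 0, 0.03], [0, 0, 0.03]]' --jaw '[0.65, 0.65, 0.65, 0.65]'

```text
time_s: 25.22
eef_pos: [0.5926, 0.0074, 0.1835]
eef_rot: [-0.001, 0.612, 0.791, -0.0]
wrist_force: [-0.1, 0.0, 0.0]
opening: 0.651
grasp_force: 0.0
```

arm_command --dp '[[0.81, 0.08, 0], [0.81, 0.08, 0], [0.81, 0.08, 0], [0.81, 0.08, 0]]' --turn '[[0, 0, 0.03], [0, 0, 0.03], [0, 0, 0.03], [0, 0, 0.03]]' --jaw '[0.65, 0.65, 0.65, 0.65]'

```text
time_s: 25.72
eef_pos: [0.5624, 0.2075, 0.1839]
eef_rot: [-0.0, 0.618, 0.786, -0.0]
wrist_force: [1.4, -0.3, -0.0]
opening: 0.653
grasp_force: 0.0
```

arm_command --dp '[[0.81, 0.08, 0], [0.81, 0.08, 0], [0.81, 0.08, 0], [0.81, 0.08, 0], [0.81, 0.08, 0]]' --turn '[[0, 0, 0.02], [0, 0, 0.02], [0, 0, 0.02], [0, 0, 0.02], [0, 0, 0.02]]' --jaw '[0.65, 0.65, 0.65, 0.65, 0.65]'

```text
time_s: 26.35
eef_pos: [0.5359, 0.406, 0.1837]
eef_rot: [0.0, 0.623, 0.782, -0.001]
wrist_force: [-0.1, -0.9, -0.7]
opening: 0.65
grasp_force: 0.0
```

arm_command --dp '[[0, 0, 0], [0, 0, 0]]' --turn '[[0, 0, 0], [0, 0, 0]]' --jaw '[0.65, 0.65]'

```text
time_s: 26.6
eef_pos: [0.5365, 0.4046, 0.1846]
eef_rot: [0.0, 0.625, 0.781, -0.0]
wrist_force: [-0.1, 0.0, -0.1]
opening: 0.646
grasp_force: 0.0
```

```bash
python3 - <<'E'
from h import *
o=get_obs();im=camera("wrist");cv2.imwrite("pics/w15.png",im)
C=cam("wrist",o);print(o["eef_pos"])
for r in find("w",im,C,(45,60,20),(90,255,200),.025,amin=500,k=9):
    print(r);go(*r[0][:2],.012,r[0][4])
for r in find("w",im,C,(105,100,20),(130,255,220),.025,amin=500,k=9):print("blue",r)
E
```

```text
[0.53650948 0.4046016  0.18461635]
(array([ 5.27400e-01,  4.19300e-01,  5.80000e-02,  2.76000e-02,
       -7.68331e+01]), array([310., 201.]), 2271.0)
t 26.65 yaw 102.72 -> 103.17 dp [ 0.064 -0.023  0.691] turn [ 0.     0.    -0.015] q6 0.25
blue (array([6.06600e-01, 3.33200e-01, 3.37000e-02, 2.91000e-02, 4.40967e+01]), array([373., 314.]), 824.0)
blue (array([5.19200e-01, 3.21800e-01, 6.54000e-02, 2.90000e-02, 7.21415e+01]), array([277., 305.]), 2087.0)
blue (array([5.03500e-01, 5.21000e-01, 5.80000e-02, 2.88000e-02, 5.77021e+01]), array([309.,  62.]), 3187.0)
```

arm_command --dp '[[0.064, -0.023, 0.2], [0.064, -0.023, 0.34], [0.064, -0.023, 0.34], [0.064, -0.023, 0.34], [0.064, -0.023, 0.34]]' --turn '[[0, 0, -0.015], [0, 0, -0.015], [0, 0, -0.015], [0, 0, -0.015], [0, 0, -0.015]]' --jaw '[0.6, 0.6, 0.6, 0.6, 0.6]'

```text
time_s: 27.28
eef_pos: [0.5281, 0.4213, 0.1023]
eef_rot: [0.001, 0.621, 0.784, 0.002]
wrist_force: [0.5, 0.8, 0.6]
opening: 0.602
grasp_force: 0.0
```

arm_command --dp '[[0, 0, 0], [0, 0, 0]]' --turn '[[0, 0, 0], [0, 0, 0]]' --jaw '[0.6, 0.6]'

```text
time_s: 27.52
eef_pos: [0.5269, 0.421, 0.1005]
eef_rot: [0.0, 0.621, 0.784, 0.001]
wrist_force: [0.9, 0.0, -0.5]
opening: 0.601
grasp_force: 0.0
```

```bash
python3 - <<'E'
from h import *
o=get_obs();im=camera("wrist");cv2.imwrite("pics/w16.png",im)
C=cam("wrist",o);print(o["eef_pos"])
for r in find("w",im,C,(45,60,20),(90,255,200),.025,amin=500,k=13):
    print(r);go(*r[0][:2],.010,r[0][4])
E
```

```text
[0.52685858 0.42097718 0.10047339]
(array([ 5.27500e-01,  4.19500e-01,  5.89000e-02,  2.78000e-02,
       -7.57176e+01]), array([318., 252.]), 4062.0)
t 27.57 yaw 103.29 -> 104.28 dp [-0.006  0.002  0.361] turn [ 0.001 -0.    -0.033] q6 0.27
```

arm_command --dp '[[-0.006, 0.002, 0.18], [-0.006, 0.002, 0.33], [-0.006, 0.002, 0.36], [-0.006, 0.002, 0.36], [-0.006, 0.002, 0.36]]' --turn '[[0, 0, -0.02], [0, 0, -0.02], [0, 0, -0.02], [0, 0, -0.02], [0, 0, -0.02]]' --jaw '[0.55, 0.55, 0.5, 0.5, 0.5]'

```text
time_s: 28.2
eef_pos: [0.5287, 0.4203, 0.0118]
eef_rot: [0.001, 0.616, 0.787, 0.002]
wrist_force: [-0.3, 0.2, -0.4]
opening: 0.496
grasp_force: 0.0
```

arm_command --dp '[[0, 0, 0], [0, 0, 0], [0, 0, 0], [0, 0, 0], [0, 0, 0]]' --turn '[[0, 0, 0], [0, 0, 0], [0, 0, 0], [0, 0, 0], [0, 0, 0]]' --jaw '[0.5, 0.5, 0.35, 0.25, 0.25]'

```text
time_s: 28.82
eef_pos: [0.5277, 0.4197, 0.0104]
eef_rot: [0.0, 0.616, 0.787, 0.0]
wrist_force: [-0.7, -0.8, 5.5]
opening: 0.332
grasp_force: 60.4
```

arm_command --dp '[[0, 0, 0], [0, 0, 0]]' --turn '[[0, 0, 0], [0, 0, 0]]' --jaw '[0.25, 0.25]'

```text
time_s: 29.08
eef_pos: [0.5277, 0.4197, 0.0104]
eef_rot: [0.0, 0.616, 0.787, 0.0]
wrist_force: [-0.5, -0.9, 5.4]
opening: 0.337
grasp_force: 60.4
```

```bash
python3 - <<'E'
from h import *
o=get_obs();print(o["eef_pos"],o["opening"],o["grasp_force"])
u=np.array([np.cos(np.radians(104)),np.sin(np.radians(104))]);print("block-TCP along",(np.array([.5275,.4195])-o["eef_pos"][:2])@u)
go(.6265,-.1984,.12,105.2)
E
```

```text
[0.52770441 0.41968023 0.01039374] 0.33724290540681884 60.40549993515015
block-TCP along -0.00012541977529648547
t 29.07 yaw 103.89 -> 105.2 dp [-2.495 -0.21  -0.439] turn [ 0.002 -0.    -0.044] q6 0.25
```

arm_command --dp '[[0, 0, -0.1], [0, 0, -0.3], [0, 0, -0.44], [0, 0, -0.44]]' --turn '[[0, 0, 0], [0, 0, 0], [0, 0, 0], [0, 0, 0]]' --jaw '[0.25, 0.25, 0.25, 0.25]'

```text
time_s: 29.58
eef_pos: [0.5293, 0.4206, 0.1231]
eef_rot: [0.001, 0.616, 0.787, 0.003]
wrist_force: [0.3, -0.0, -2.1]
opening: 0.335
grasp_force: 59.7
```

arm_command --dp '[[-0.2, -0.02, 0], [-0.42, -0.035, 0], [-0.63, -0.055, 0], [-0.83, -0.07, 0]]' --turn '[[0, 0, -0.02], [0, 0, -0.02], [0, 0, -0.02], [0, 0, -0.02]]' --jaw '[0.25, 0.25, 0.25, 0.25]'

```text
time_s: 30.08
eef_pos: [0.5587, 0.2118, 0.1171]
eef_rot: [-0.001, 0.612, 0.791, -0.001]
wrist_force: [1.1, -1.0, -1.1]
opening: 0.332
grasp_force: 59.7
```

arm_command --dp '[[-0.2, -0.02, 0], [-0.42, -0.035, 0], [-0.63, -0.055, 0], [-0.83, -0.07, 0]]' --turn '[[0, 0, -0.02], [0, 0, -0.02], [0, 0, -0.02], [0, 0, -0.02]]' --jaw '[0.25, 0.25, 0.25, 0.25]'

```text
time_s: 30.58
eef_pos: [0.5937, 0.007, 0.1172]
eef_rot: [-0.002, 0.608, 0.794, -0.001]
wrist_force: [0.5, 1.3, -1.1]
opening: 0.331
grasp_force: 59.7
```

arm_command --dp '[[-0.2, -0.02, 0], [-0.42, -0.035, 0], [-0.63, -0.055, 0], [-0.83, -0.05, 0], [-0.83, -0.05, 0]]' --turn '[[0, 0, 0], [0, 0, 0], [0, 0, 0], [0, 0, 0], [0, 0, 0]]' --jaw '[0.25, 0.25, 0.25, 0.25, 0.25]'

```text
time_s: 31.2
eef_pos: [0.6363, -0.1987, 0.117]
eef_rot: [-0.001, 0.61, 0.792, -0.001]
wrist_force: [-0.0, 0.3, -1.1]
opening: 0.334
grasp_force: 59.7
```

arm_command --dp '[[0, 0, 0], [0, 0, 0], [0, 0, 0]]' --turn '[[0, 0, 0], [0, 0, 0], [0, 0, 0]]' --jaw '[0.25, 0.25, 0.25]'

```text
time_s: 31.58
eef_pos: [0.6369, -0.1937, 0.1194]
eef_rot: [-0.0, 0.608, 0.794, -0.0]
wrist_force: [-0.6, 0.4, -1.7]
opening: 0.333
grasp_force: 59.7
```

```bash
python3 - <<'E'
from h import *
o=get_obs();print(o["eef_pos"],o["opening"]);go(.6265,-.1984,.06,105.2)
E
```

```text
[ 0.63692823 -0.19371243  0.1193802 ] 0.3331306858017688
t 31.57 yaw 105.18 -> 105.2 dp [-0.007 -0.045  0.238] turn [-0.001 -0.001 -0.001] q6 -0.74
```

Place: target TCP z ≈ 0.038 + 0.0104 = 0.0485.

arm_command --dp '[[-0.007, -0.045, 0.08], [-0.007, -0.045, 0.18], [-0.007, -0.045, 0.24], [-0.007, -0.045, 0.24], [-0.007, -0.045, 0.24]]' --turn '[[0, 0, 0], [0, 0, 0], [0, 0, 0], [0, 0, 0], [0, 0, 0]]' --jaw '[0.25, 0.25, 0.25, 0.25, 0.25]'

```text
time_s: 32.2
eef_pos: [0.6274, -0.1998, 0.0606]
eef_rot: [0.001, 0.608, 0.794, 0.0]
wrist_force: [-0.6, -0.2, -1.6]
opening: 0.335
grasp_force: 59.7
```

arm_command --dp '[[0, 0, 0], [0, 0, 0]]' --turn '[[0, 0, 0], [0, 0, 0]]' --jaw '[0.25, 0.25]'

```text
time_s: 32.45
eef_pos: [0.6272, -0.1999, 0.0605]
eef_rot: [0.001, 0.608, 0.794, 0.0]
wrist_force: [-1.1, 0.1, -2.1]
opening: 0.33
grasp_force: 59.7
```

```bash
python3 - <<'E'
from h import *
o=get_obs();print(o["eef_pos"],o["opening"]);go(.6265,-.1984,.0485,105.2)
E
```

```text
[ 0.62717692 -0.19992512  0.06047616] 0.33042750908124313
t 32.45 yaw 105.09 -> 105.2 dp [ 0.007 -0.001  0.048] turn [ 0.002  0.002 -0.004] q6 -0.75
```

arm_command --dp '[[0.006, -0.001, 0.02], [0.006, -0.001, 0.04], [0.006, -0.001, 0.042], [0.006, -0.001, 0.042], [0.006, -0.001, 0.042]]' --turn '[[0, 0, 0], [0, 0, 0], [0, 0, 0], [0, 0, 0], [0, 0, 0]]' --jaw '[0.25, 0.25, 0.25, 0.25, 0.25]'

```text
time_s: 33.08
eef_pos: [0.626, -0.1983, 0.0491]
eef_rot: [-0.0, 0.608, 0.794, -0.0]
wrist_force: [0.6, -0.2, -1.9]
opening: 0.331
grasp_force: 59.7
```

arm_command --dp '[[0, 0, 0.003], [0, 0, 0.003]]' --turn '[[0, 0, 0], [0, 0, 0]]' --jaw '[0.25, 0.25]'

```text
time_s: 33.33
eef_pos: [0.6261, -0.1983, 0.0484]
eef_rot: [0.0, 0.608, 0.794, 0.0]
wrist_force: [-0.4, 0.4, -0.7]
opening: 0.329
grasp_force: 59.8
```

arm_command --dp '[[0, 0, 0.002], [0, 0, 0.002]]' --turn '[[0, 0, 0], [0, 0, 0]]' --jaw '[0.25, 0.25]'

```text
time_s: 33.58
eef_pos: [0.6261, -0.1984, 0.0484]
eef_rot: [0.0, 0.608, 0.794, -0.0]
wrist_force: [-1.9, 1.3, 4.3]
opening: 0.334
grasp_force: 60.3
```

Contact made, so I release and retreat.

arm_command --dp '[[0, 0, -0.002], [0, 0, -0.002], [0, 0, -0.002], [0, 0, -0.002], [0, 0, -0.002]]' --turn '[[0, 0, 0], [0, 0, 0], [0, 0, 0], [0, 0, 0], [0, 0, 0]]' --jaw '[0.25, 0.35, 0.45, 0.5, 0.5]'

```text
time_s: 34.2
eef_pos: [0.6261, -0.1983, 0.0484]
eef_rot: [0.0, 0.608, 0.794, 0.0]
wrist_force: [0.4, 1.0, -1.1]
opening: 0.499
grasp_force: 0.0
```

arm_command --dp '[[0, 0, -0.05], [0, 0, -0.2], [0, 0, -0.4], [0, 0, -0.6], [0, 0, -0.6]]' --turn '[[0, 0, 0], [0, 0, 0], [0, 0, 0], [0, 0, 0], [0, 0, 0]]' --jaw '[0.5, 0.5, 0.6, 0.65, 0.65]'

```text
time_s: 34.83
eef_pos: [0.6292, -0.1998, 0.2057]
eef_rot: [0.006, 0.608, 0.794, 0.001]
wrist_force: [0.5, -0.1, 0.5]
opening: 0.651
grasp_force: 0.0
```

arm_command --dp '[[0, 0, 0], [0, 0, 0], [0, 0, 0]]' --turn '[[0, 0, 0], [0, 0, 0], [0, 0, 0]]' --jaw '[0.65, 0.65, 0.65]'

```text
time_s: 35.2
eef_pos: [0.6253, -0.1979, 0.1967]
eef_rot: [-0.001, 0.608, 0.794, -0.0]
wrist_force: [0.1, -0.3, -0.4]
opening: 0.649
grasp_force: 0.0
```

```bash
python3 - <<'E'
from h import *
o=get_obs();im=camera("wrist");C=cam("wrist",o);print(o["eef_pos"])
for r in find("w",im,C,(45,60,20),(90,255,200),.063,(270,140,370,300),amin=500,k=13):print("block",r)
s=camera("side")
a=cv2.resize(im[50:330,230:400],None,fx=2,fy=2,interpolation=cv2.INTER_CUBIC)
b=cv2.resize(s[270:390,300:410],(int(110*560/120),560),interpolation=cv2.INTER_CUBIC)
c=np.hstack([a[:560],b])[:, :800];cv2.imwrite("pics/end.png",c);print(c.shape)
E
```

```text
[ 0.6253087  -0.19794113  0.19673628]
block (array([ 6.25700e-01, -1.97500e-01,  6.05000e-02,  2.76000e-02,
       -7.40882e+01]), array([318., 228.]), 2697.0)
(560, 800, 3)
```

View pics/end.png

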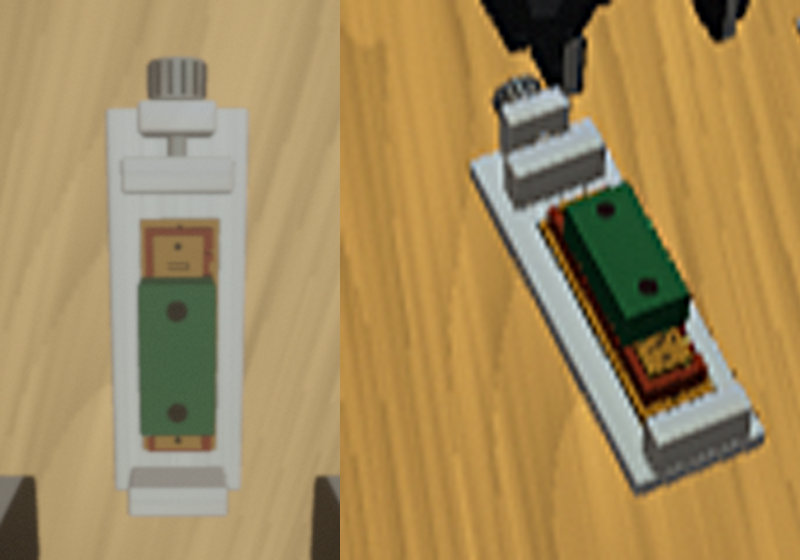

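The last view shows the four pieces stacked flat and centred between the jaws: the block's top is at (177,357) in the left half, and the side view agrees.

```bash
python3 -c "from bench import *; print(hand_in())"
```

```text
the job is handed in; nothing more can be done
None
```

I stacked the harmonica in the clamp in the order asked (wide plate, comb, narrow plate, green block), each piece flat and centred on the one beneath to within about 2 mm by the camera, and handed the job in at about 35 s.

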